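# Put the turntable back together

### The arm

A 6-joint arm with a two-finger parallel gripper is mounted at the origin on the work surface. World frame = base frame: x ahead of the robot, y to its left, z up, the work surface at z = 0. Lengths are in mm, angles in rad, forces in N, time in s.
With the tool pointing down it reaches from about 350 to 975 mm from the base axis. Payload 7.1 kg.
Tool frame: the origin (TCP) lies at the very end of the fingers, on their centre line; the grasp point (between the pads) lies 19 mm behind it (ctrl.grasp_offset is the distance from the TCP to the grasp point, in mm); z points along the fingers, y is the line along which they close (so a half turn about z gives the same grasp; the last joint's range is limited). The gripper opens to 88 mm and grips with 3 to 60 N. Pads are 20 mm wide; open, the fingers measure 115 mm over their backs; the gripper's body (75 mm by 178 mm) begins 61 mm behind the grasp point.
Start: joints at [-1.208, 0.423, 1.63, -0, 1.089, -0.019], TCP at [232.886, -579.973, 222.675] pointing down, gripper open.
Joint ranges: [-3, 3], [-0.9, 2.11], [0.09, 2.58], [-1.31, 4.45], [0.11, 2.69], [-2.54, 2.54]. Speed limits (rad/s): [2.39, 2.39, 3.01, 3.14, 3.14, 3.14].

### API

Orientations are given as a rotation vector (axis times angle).
In Python, from workcell import ctrl, viewer, ticket, models gives the robot as it stands.
- The arm moves only by the tool play_rows, never from a script. Its arguments are lists of equal length, an entry for each row: "dp": the shift along the world's x, y, z in mm, a list of three; "yaw": the turn about the world's z in degrees. In form: {"dp": [[tx, ty, tz], ...], "yaw": [yaw, ...]}. A call has 1 to 8 rows; each row shifts and turns the commanded pose from where the row before left it; what a row does not reach is not made up. A row lasts 1/12 s, in which the tool goes at most 41.7 mm and 7.16 degrees, less where a joint would pass 70% of its speed; a pose out of reach is approached as far as the arm can. A call is refused whole if a number of a shift passes 41.7 or a number of a turn 7.16, either way. A call with a gripper value outside its range is refused whole. "gripper" is the closure, from 0 (fully open) to 1 (shut), set as the call begins (left out, the last holds). The fingers move at their own pace and stop on an object; the grip force is fixed at half the most. Time passes only in rows, so rows that do not move let the fingers close. It gives the time, the measured TCP pose, the force, the opening and the grip force at its end, in the units of the state.
- ctrl.get_obs(): the state, without advancing time (a new reading comes with each control period).
- viewer.get_image(name): name is "side" or "top" or "wrist"; returns a dict with "pixels" (420x560x3 uint8, red, green, blue), "range_z" (420x560 float32, mm along the optical axis (not along the pixel's ray), 0 where there is no reading), "fx", "fy", "cx", "cy" (pixels), "T" (4x4, takes a point from camera to world coordinates); the wrist camera has in their place "hand_eye" (4x4, takes a point from camera to tool coordinates, whose origin is the TCP and whose axes are the flange's). Camera axes: x right, y up, looking along -z (the intrinsics and any distortion apply to the point x, -y, -z); pixel columns grow to the right and rows downward; lengths in mm; the calibration is good to about 2 mm. A picture is of the moment at which its call begins: read the wrist's pose just before it.
- ticket.close_job(): hands the job in; it is judged then, once.
Trained networks look in a picture, given as the dict that the camera call returned (one of the last four; its "shot" number tells which), for a name from the list of things; names that differ only in an ending like _2 or _b are one class to them, and where a whole thing is asked for, a point or a joint stands for the part that bears it (a point fixed in the world has none). Each returns a list of dicts, best first, with "conf" (0 to 1); they miss things now and then, are a little off and sometimes report something else, mostly with a low value. They report only what shows in the picture. A call takes as long as a camera call. They do not tell look-alikes from the thing itself.
- models.look_for(picture, name): "bbox" ([centre column, centre row, width, height] in pixels, round what is visible of it).
- models.landmark_of(picture, name): "location" ([column, row] in pixels: a listed point, or the origin of a listed thing).
The state is a dict: "t": time; "qpos": joint angles; "qvel": joint speeds; "joint_torque": joint torques, N m; "ee_pos": TCP position; "orientation": TCP orientation; "ft_force": force on the tool from outside, world axes, zero at the start; "moment": the same for the moment, N m; "width": finger opening in mm; "grasp_force": force on a finger pad.
Only numpy, scipy, OpenCV 4.12 (cv2) and the standard library are available. Lean on these libraries where they do the work, as an engineer would, in place of code of your own. Each camera call takes 0.05 s, during which the arm holds its last target. There are 200 camera calls.

### The job

The platter of the wooden turntable is drying on the cooling rack. Lift it by its wooden grip and set it back on its foot: the spindle underneath has to go fully home in the bearing hole, which is off-centre and out of sight under the platter, so slide about for it with light pressure (the plastic bearing marks if you press hard) and keep hold of the platter until the spindle is in. Then stand the green glass jar gently upright on the platter beside the grip, and leave the rack, the whisk, the brush and the spatula where they lie.

Things in the scene. Friction and masses are not known exactly. Their poses are not given: they have to be found in the camera images.
- platter: Loose turntable platter of brown wood, 0.4 to 0.65 kg: a disc 220 mm across, 18 mm thick. Origin: centre of its underside; z up. It starts on the cooling rack, underside 22 mm above the work surface, its spindle hanging between two wires (4 mm of play along the rack's x). Once home it lies flat with its underside 34 mm above the work surface, and can turn.
- grip (a point): Point in the flat upright wooden grip in the middle of the platter's top, 55 mm above the platter's origin. The grip is 20 mm thick along the platter's x, 60 mm wide along its y, and stands 52 mm above the platter's top (its top is 15 mm above this point). A pinch of about 60 N holds it well.
- spindle_tip (a point): Centre of the lower end of the platter's steel spindle, 14 mm straight below the platter's origin. The spindle is 12 mm in diameter and 14 mm long, fixed in the platter's underside; its end is domed (a half ball, 6 mm radius).
- foot: Foot of the turntable, fixed to the work surface: beech disc 170 mm across, 10 mm thick; origin at the centre of its underside. On it is screwed a flat round bearing puck of rigid black plastic, 92 mm across and 24 mm thick, its middle within 3 mm of the foot's.
- bearing (a point): Point on the foot's axis level with the puck's top, 34 mm above the foot's origin. It is NOT the hole: the puck's one upright blind hole, 13.5 mm in diameter, 17 mm deep, was drilled by hand 4 to 9 mm from this point, in a direction that differs each time and is not reported. The puck around it is flat. With the spindle home its tip is 14 mm below this level.
- jar: Loose green glass jar with a steel lid, 0.22 to 0.36 kg, standing upright on the work surface: body 60 mm in diameter up to 68 mm, narrowing to a lid 53 mm in diameter, 98 mm high in all. Origin: centre of its underside, z up.
- rack: Loose folded aluminium cooling rack, 240 by 270 mm, 22 mm high, lying flat; 4 mm wires 24 mm apart, running along its y. Origin: centre of its underside. Not to be disturbed.
- whisk: Loose flat stainless whisk lying on the work surface, 267 mm long along its x (handle to -x), 18 mm high. Origin near its middle. Not to be disturbed.
- brush: Loose grey silicone brush lying on the work surface, 190 mm long along its x. Not to be disturbed.
- spatula: Loose short beech spatula lying on the work surface, 210 mm long along its x. Not to be disturbed.
There are look-alikes about, which are no part of the job. Several things have the shape of the jar; the one meant has the colours described above. There is more than one size of the platter; the job needs the smaller.

How it is judged:
By the outcome, as a careful person would: the job done as asked, in the order asked, and still so for the second after the job is handed in, with the robot touching nothing.
It also fails if it takes over 64 s, if anything falls off the work surface, if the arm or the gripper's body presses on something with over 40 N, if the wrist force passes 120 N, or if a joint passes its speed limit or range.

## Working session

There is one attempt and no reset: what is moved stays moved. The work goes in short steps, Python scripts to look and compute and a tool call to move; the robot and the scene stay as the last step left them, time stands still between calls to the robot, and variables do not carry over. Pictures are saved under pics/ and viewed, at most 10 in all, crops included, and the job is handed in when it is done.

Besides the shell and the picture viewer there is one more tool, called as name(argument=value, ...) on one line, values as JSON. play_rows: Moves the arm, as the interface text tells. Its arguments: {"type":"object","properties":{"dp":{"type":"array"},"yaw":{"type":"array"},"gripper":{"type":"number"}},"required":["dp","yaw"]}

```bash
mkdir -p pics; ls; cat > h.py <<'E'
import numpy as np, cv2
from workcell import ctrl, viewer, ticket, models
from scipy.spatial.transform import Rotation as R
def grab(n):
    o=ctrl.get_obs(); p=viewer.get_image(n)
    if 'T' in p: T=np.array(p['T'])
    else:
        W=np.eye(4); W[:3,:3]=R.from_rotvec(o['orientation']).as_matrix(); W[:3,3]=o['ee_pos']; T=W@np.array(p['hand_eye'])
    p['Tw']=T; return p
def ray(p,u,v):
    k=p.get('dist',None)
    d=np.array([(u-p['cx'])/p['fx'],-(v-p['cy'])/p['fy'],-1.])
    return p['Tw'][:3,3],p['Tw'][:3,:3]@d
def atz(p,u,v,z):
    c,d=ray(p,u,v); return c+d*(z-c[2])/d[2]
def depth_pt(p,u,v):
    c,d=ray(p,u,v); return c+d*p['range_z'][int(round(v)),int(round(u))]
def cloud(p):
    v,u=np.mgrid[:420,:560]; D=np.stack([(u-p['cx'])/p['fx'],-(v-p['cy'])/p['fy'],-np.ones(u.shape)],-1)*p['range_z'][...,None]
    return D@p['Tw'][:3,:3].T+p['Tw'][:3,3]
def save(p,f): cv2.imwrite(f,cv2.cvtColor(p['pixels'],cv2.COLOR_RGB2BGR))
E
python3 - <<'E'
from h import *
for n in ['top','side']:
    p=grab(n); save(p,f'pics/{n}0.png'); print(n,[k for k in p if k not in('pixels','range_z')],p['Tw'].round(2).tolist(),p['fx'])
    for m in ['platter','grip','foot','bearing','jar','rack']:
        for r in models.landmark_of(p,m)[:3]:
            u,v=r['location']; print(m,round(r['conf'],2),np.round([u,v]),depth_pt(p,u,v).round(0) if 0<=u<560 and 0<=v<420 else '')
E
```

```text
pics
top ['fx', 'fy', 'cx', 'cy', 'T', 'shot', 'Tw'] [[0.02, 0.98, -0.19, 319.58], [-1.0, 0.02, 0.0, -4.87], [0.01, 0.19, 0.98, 1078.64], [0.0, 0.0, 0.0, 1.0]] 393.3745220830746
platter 0.82 [210. 204.] [505. 173.  94.]
platter 0.59 [124. 321.] [211. 381.  44.]
grip 0.72 [206. 205.] [505. 182.  91.]
grip 0.66 [114. 327.] [201. 381. 105.]
foot 0.58 [350. 210.] [ 511. -194.   34.]
bearing 0.6 [352. 209.] [ 513. -201.   32.]
jar 0.79 [264. 153.] [645.  39.  91.]
jar 0.57 [251. 120.] [748.  78.  68.]
side ['fx', 'fy', 'cx', 'cy', 'T', 'shot', 'Tw'] [[-0.83, 0.37, -0.42, -43.97], [-0.56, -0.53, 0.64, 790.58], [0.01, 0.76, 0.64, 904.76], [0.0, 0.0, 0.0, 1.0]] 438.46988869507453
platter 0.92 [284. 382.] [196. 404.  45.]
platter 0.56 [234. 261.] [492. 201.  46.]
grip 0.91 [288. 366.] [191. 398. 104.]
grip 0.77 [233. 244.] [500. 188.  94.]
grip 0.47 [341. 155.] [ 519. -451.   18.]
foot 0.88 [310. 192.] [ 484. -175.   37.]
bearing 0.75 [310. 183.] [ 512. -218.   34.]
jar 0.73 [222. 214.] [656.  58.  27.]
jar 0.69 [189. 208.] [751.  99.  31.]
```

View pics/top0.png

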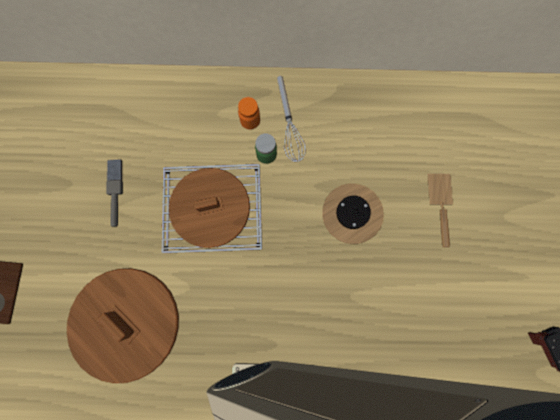

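View pics/side0.png

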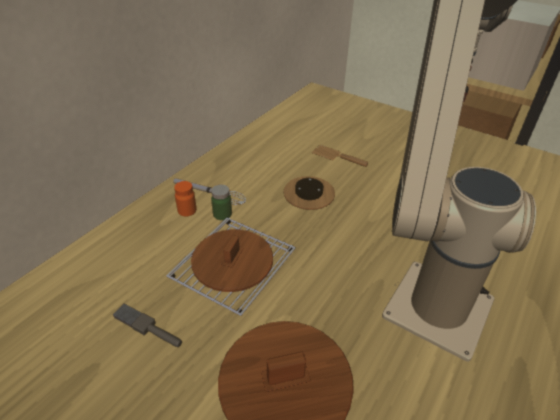

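Top view: small platter on the rack at about (208,205), foot and black puck at (353,212), green jar at (265,148) between the red jar (249,113) and the whisk (292,140). The side view agrees. Next I measure these from the depth of both views.

```bash
cat >> h.py <<'E'
def sel(C,cx,cy,r,z0,z1):
    m=(np.hypot(C[...,0]-cx,C[...,1]-cy)<r)&(C[...,2]>z0)&(C[...,2]<z1); return C[m],m
def disc(P): # enclosing circle of points
    c,r=cv2.minEnclosingCircle(P[:,:2].astype(np.float32)); return np.round(c,1),round(r,1)
def rect(P):
    return cv2.minAreaRect(P[:,:2].astype(np.float32))
E
python3 - <<'E'
from h import *
for n in ['top','side']:
    p=grab(n);C=cloud(p);print(n)
    P,_=sel(C,500,180,125,32,50);print('plat',disc(P),np.median(P[:,2]),len(P))
    P,_=sel(C,500,185,60,82,120);print('grip',rect(P),np.median(P[:,2]),P[:,2].max(),len(P))
    P,_=sel(C,500,-200,70,25,60);print('puck',disc(P),np.median(P[:,2]),len(P))
    P,_=sel(C,500,-200,110,5,60);print('foot',disc(P),np.median(P[:,2]),len(P))
    P,_=sel(C,645,45,50,88,120);print('jarlid',disc(P),np.median(P[:,2]),len(P))
    P,_=sel(C,645,45,60,20,120);print('jarall',disc(P),np.median(P[:,2]),len(P))
    P,_=sel(C,750,85,50,80,120);print('red',disc(P),len(P))
    P,_=sel(C,500,180,210,12,30);print('rack',rect(P),np.median(P[:,2]))
E
```

```text
top
plat (array([509.2, 186.6]), 110.2) 38.52830227833715 4828
grip ((509.19317626953125, 187.1429443359375), (20.856666564941406, 60.266666412353516), 15.909918785095215) 89.89243919922859 94.14576226944018 188
puck (array([ 506.1, -203.6]), 46.2) 32.99732094826925 880
foot (array([ 512.8, -205.7]), 91.2) 10.328053393293203 2866
jarlid (array([671.5,  38.4]), 26.4) 96.55729777658235 305
jarall (array([646.9,  51.9]), 54.3) 94.35924775669628 537
red (array([773.2,  88.7]), 27.3) 321
rack ((522.07568359375, 169.88563537597656), (260.0835876464844, 298.4943542480469), 3.353236675262451) 18.19652235425258
side
plat (array([509.6, 187.4]), 110.8) 40.90291939346025 3663
grip ((509.6643371582031, 186.91668701171875), (20.575702667236328, 62.54822540283203), 13.698824882507324) 91.85983389190164 97.46138985806476 160
puck (array([ 505.7, -203.1]), 48.0) 35.13127883835841 439
foot (array([ 501.9, -201.2]), 108.2) 12.839111529990078 1387
jarlid (array([670. ,  37.9]), 28.4) 98.8200641734569 185
jarall (array([645.4,  45. ]), 56.9) 70.20492454055022 595
red (array([772.9,  88.5]), 27.6) 225
rack ((529.4486083984375, 171.3004150390625), (275.765625, 296.6637268066406), 3.483232259750366) 20.64742686215834
```

```bash
python3 - <<'E'
from h import *
p=grab('wrist');o=ctrl.get_obs();print(o['t'],o['width'],o['ee_pos'],R.from_rotvec(o['orientation']).as_matrix().round(3).tolist());print(np.array(p['hand_eye']).round(2).tolist(),p['fx'])
# jar surroundings
p=grab('top');C=cloud(p);P,_=sel(C,670,38,110,7,200)
a=np.degrees(np.arctan2(P[:,1]-38,P[:,0]-670.5));r=np.hypot(P[:,0]-670.5,P[:,1]-38)
for k in range(-180,180,20):
    m=(a>=k)&(a<k+20)&(r>36); print(k,(r[m].min().round(),P[m][r[m].argmin()].round()) if m.any() else None)
E
```

```text
0.85 88.13201767638448 [ 232.85118324 -579.98241823  222.71091057] [[0.928, 0.373, -0.0], [0.373, -0.928, -0.0], [-0.0, 0.0, -1.0]]
[[0.0, 0.97, 0.25, 68.4], [1.0, -0.0, 0.0, -1.05], [0.0, 0.25, -0.97, -161.69], [0.0, 0.0, 0.0, 1.0]] 365.2853093633046
-180 None
-160 None
-140 None
-120 None
-100 None
-80 (np.float64(74.0), array([688., -34.,   7.]))
-60 (np.float64(62.0), array([705., -13.,   9.]))
-40 (np.float64(84.0), array([735., -16.,   7.]))
-20 None
0 (np.float64(87.0), array([752.,  67.,  35.]))
20 (np.float64(84.0), array([744.,  79.,  55.]))
40 (np.float64(100.0), array([747., 102.,  46.]))
60 None
80 None
100 (np.float64(72.0), array([636., 101.,  12.]))
120 (np.float64(47.0), array([635.,  69.,  15.]))
140 (np.float64(39.0), array([637.,  58.,  20.]))
160 (np.float64(50.0), array([623.,  55.,  19.]))
```

play_rows(dp=[[22, 30, 3], [22, 30, 3], [22, 30, 3], [22, 30, 3], [22, 30, 3], [22, 30, 3], [22, 30, 3], [22, 30, 3]], yaw=[0, 0, 0, 0, 0, 0, 0, 0], gripper=0)

```text
t: 1.57
ee_pos: [409.7, -338.5, 247.0]
orientation: [3.084, 0.596, 0.0]
ft_force: [0.0, -0.7, -0.2]
width: 87.5
grasp_force: 0.0
```

play_rows(dp=[[21, 28, -14], [21, 28, -14], [21, 28, -14], [21, 28, -14], [18, 26, -11], [0, 0, 0]], yaw=[0, 0, 0, 0, 0, 0])

```text
t: 2.07
ee_pos: [512.3, -197.8, 177.7]
orientation: [-3.081, -0.602, 0.002]
ft_force: [0.6, 0.7, 0.5]
width: 88.0
grasp_force: 0.0
```

```bash
python3 - <<'E'
from h import *
p=grab('wrist');save(p,'pics/w1.png');C=cloud(p)
P,m=sel(C,506,-203,60,25,50);print('puck',disc(P),np.median(P[:,2]),len(P))
P,m=sel(C,506,-203,40,-50,31);print('low',len(P),P.mean(0) if len(P) else '')
g=cv2.cvtColor(p['pixels'],cv2.COLOR_RGB2GRAY)
uv=[]
for x,y in [(506,-203)]:
    d=np.linalg.norm(C-[x,y,34],axis=-1);v,u=np.unravel_index(d.argmin(),d.shape);print(u,v)
c=g[max(0,v-75):v+75,max(0,u-90):u+90].astype(float)
c=cv2.resize(np.clip(c*5,0,255).astype(np.uint8),(720,600),interpolation=cv2.INTER_CUBIC);cv2.imwrite('pics/w1c.png',c)
E
```

```text
puck (array([ 507.2, -203.1]), 45.9) 33.494228976159405 8376
low 176 [ 504.33233896 -210.91023481   19.54603568]
283 206
```

View pics/w1c.png

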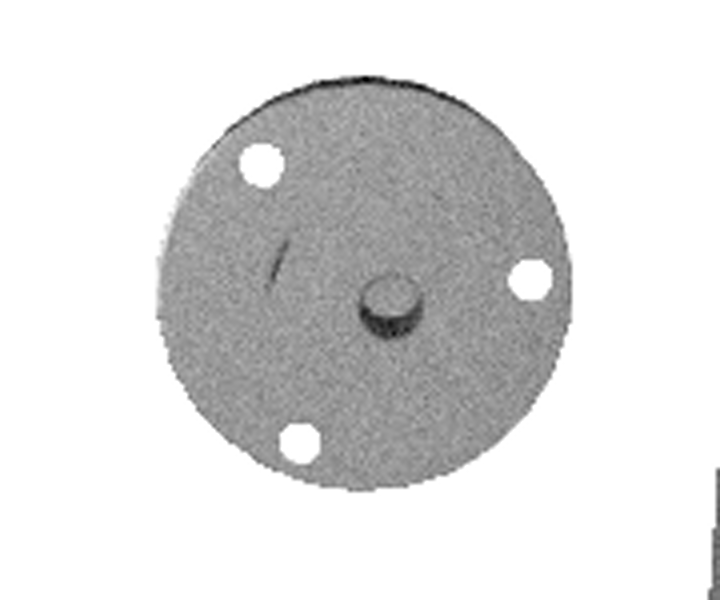

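The wrist crop shows the puck with its hole at about crop (391,306), i.e. image (290.8,207.5), slightly off the middle; the three white dots are screws and the dark dash is a mark.

```bash
python3 - <<'E'
from h import *
p=grab('wrist')
for u,v in [(193+391/4,131+306/4),(193+365/4,131+283/4)]:
    for du,dv in [(0,0)]: print(atz(p,u-.4,v-.4,34).round(1))
E
```

```text
[ 506.1 -211.4   34. ]
[ 508.7 -204.3   34. ]
```

play_rows(dp=[[0, 40, 10], [0, 40, 10], [0, 40, 10], [0, 40, 10], [0, 40, 10], [0, 40, 0], [0, 40, 0], [0, 40, 0]], yaw=[7, 7, 7, 7, 7, 7, 7, 7])

```text
t: 2.83
ee_pos: [511.2, 118.3, 231.0]
orientation: [2.439, 1.978, 0.003]
ft_force: [1.6, -1.1, -0.3]
width: 88.0
grasp_force: 0.0
```

play_rows(dp=[[0, 35, 0], [0, 30, 0], [0, 0, 0], [0, 0, 0], [0, 0, 0]], yaw=[7, 7, 7, 6, 0])

```text
t: 3.25
ee_pos: [511.3, 182.3, 230.4]
orientation: [1.911, 2.493, 0.001]
ft_force: [-0.4, -0.7, -0.1]
width: 88.0
grasp_force: 0.0
```

```bash
python3 - <<'E'
from h import *
p=grab('wrist');save(p,'pics/w2.png');C=cloud(p);o=ctrl.get_obs();M=R.from_rotvec(o['orientation']).as_matrix()
print(o['t'],np.array(o['ee_pos']).round(1),'tool y ang',np.degrees(np.arctan2(M[1,1],M[0,1])),np.array(o['qpos']).round(2))
P,_=sel(C,509,187,125,32,50);print('plat',disc(P),np.median(P[:,2]),len(P))
P,_=sel(C,509,187,60,86,120);print('grip',rect(P),np.median(P[:,2]),len(P))
E
```

```text
3.3 [511.3 182.  230.3] tool y ang 14.703585634076514 [ 0.32  0.29  1.81 -0.    1.04  0.06]
plat (array([510.9, 188.1]), 110.0) 39.49299270822084 36482
grip ((511.12615966796875, 189.0050048828125), (19.45977783203125, 58.72454833984375), 14.728729248046875) 91.1766561146554 1582
```

play_rows(dp=[[-1, 5.7, -35], [0, 0, -40], [0, 0, -40], [0, 0, -30], [0, 0, -15], [0, 0, -13], [0, 0, 0], [0, 0, 0]], yaw=[0, 0, 0, 0, 0, 0, 0, 0])

```text
t: 3.97
ee_pos: [510.0, 187.6, 56.6]
orientation: [-1.92, -2.486, 0.001]
ft_force: [0.5, -0.9, 0.9]
width: 87.8
grasp_force: 0.0
```

play_rows(dp=[[0, 0, 0], [0, 0, 0], [0, 0, 0], [0, 0, 0], [0, 0, 0], [0, 0, 0], [0, 0, 0], [0, 0, 0]], yaw=[0, 0, 0, 0, 0, 0, 0, 0], gripper=1)

```text
t: 4.63
ee_pos: [509.8, 188.8, 56.7]
orientation: [-1.915, -2.49, -0.0]
ft_force: [0.9, -0.3, -0.8]
width: 37.7
grasp_force: 0.0
```

play_rows(dp=[[0, 0, 0], [0, 0, 0], [0, 0, 0], [0, 0, 0], [0, 0, 0], [0, 0, 0], [0, 0, 0]], yaw=[0, 0, 0, 0, 0, 0, 0])

```text
t: 5.22
ee_pos: [510.2, 188.8, 56.7]
orientation: [1.915, 2.49, 0.001]
ft_force: [2.7, 0.6, -1.4]
width: 19.9
grasp_force: 30.0
```

Held. Lift straight up.

play_rows(dp=[[0, 0, 3], [0, 0, 6], [0, 0, 10], [0, 0, 20], [0, 0, 25], [0, 0, 25], [0, 0, 10], [0, 0, 0]], yaw=[0, 0, 0, 0, 0, 0, 0, 0])

```text
t: 5.88
ee_pos: [511.3, 189.3, 158.5]
orientation: [1.914, 2.488, 0.007]
ft_force: [0.2, -0.2, -6.5]
width: 20.3
grasp_force: 30.0
```

```bash
python3 - <<'E'
from h import *
o=ctrl.get_obs();print(np.array(o['ee_pos']).round(1),o['ft_force'],o['moment'],o['width'])
p=grab('wrist');C=cloud(p)
z=o['ee_pos'][2]
P,_=sel(C,510,188,125,z-30,z+5);print('plat',disc(P),len(P)); A=np.c_[P[:,:2]-[510,188],np.ones(len(P))];print('plane',np.linalg.lstsq(A,P[:,2],rcond=None)[0].round(4))
for n in ['top','side']:
    C=cloud(grab(n));P,_=sel(C,510,188,125,z-30,z+5);print(n,disc(P),len(P)); A=np.c_[P[:,:2]-[510,188],np.ones(len(P))];print('plane',np.linalg.lstsq(A,P[:,2],rcond=None)[0].round(4))
E
```

```text
[511.3 189.3 158.5] [ 0.23561137 -0.16961906 -6.49174212] [ 0.00074162 -0.12018798  0.04858674] 20.260959775908173
plat (array([510.7, 189.2]), 109.6) 84097
plane [ 5.500000e-03 -4.000000e-04  1.416022e+02]
top (array([510.2, 173. ]), 107.9) 2445
plane [1.400000e-03 1.110000e-02 1.392941e+02]
side (array([508.2, 187.3]), 110.4) 3660
plane [ 7.000000e-03 -1.050000e-02  1.399203e+02]
```

play_rows(dp=[[0, -10, 0], [0, -20, 0], [0, -30, 0], [0, -35, 0], [0, -38, 0], [0, -38, 0], [-1, -38, 0], [-1, -38, 0]], yaw=[0, 0, 0, 0, 0, 0, 0, 0])

```text
t: 6.7
ee_pos: [506.4, -60.4, 154.3]
orientation: [-1.913, -2.489, 0.002]
ft_force: [0.3, -0.3, -6.1]
width: 19.9
grasp_force: 30.0
```

play_rows(dp=[[-1, -38, 0], [-1, -38, 0], [-1, -35, 0], [0, -25, -15], [0, -12, -20], [0, -5, -20], [0, 0, -13], [0, 0, 0]], yaw=[0, 0, 0, 0, 0, 0, 0, 0])

```text
t: 7.37
ee_pos: [501.4, -211.0, 83.6]
orientation: [-1.912, -2.483, 0.003]
ft_force: [-0.5, 0.6, -6.5]
width: 19.7
grasp_force: 30.0
```

play_rows(dp=[[0, 0, 0], [0, 0, 0], [0, 0, 0]], yaw=[0, 0, 0])

```text
t: 7.62
ee_pos: [505.4, -211.3, 88.4]
orientation: [1.914, 2.49, 0.0]
ft_force: [-0.1, -0.0, -6.6]
width: 19.7
grasp_force: 30.0
```

```bash
python3 - <<'E'
from h import *
o=ctrl.get_obs();print(np.array(o['ee_pos']).round(1),o['ft_force'],o['moment'],o['width'],o['t'])
x,y,z=o['ee_pos']
p=grab('wrist');C=cloud(p);P,_=sel(C,x,y,125,z-30,z+5);print('plat',disc(P),len(P)); A=np.c_[P[:,:2]-[x,y],np.ones(len(P))];print('plane',np.linalg.lstsq(A,P[:,2],rcond=None)[0].round(4))
C=cloud(grab('side'));P,_=sel(C,x,y,125,z-30,z+5);print(disc(P),len(P))
E
```

```text
[ 505.4 -211.3   88.4] [-0.09227842 -0.00870372 -6.59362343] [-0.04544828 -0.09995588  0.01550026] 19.747484354105055 7.6167
plat (array([ 504.7, -210.6]), 109.2) 84118
plane [ 1.80000e-03 -2.40000e-03  7.14559e+01]
(array([ 502.5, -212.7]), 111.3) 2110
```

play_rows(dp=[[0.8, 0, -2], [0, 0, -1.5], [0, 0, -1], [0, 0, -1], [0, 0, -0.7], [0, 0, 0], [0, 0, 0]], yaw=[0, 0, 0, 0, 0, 0, 0])

```text
t: 8.3
ee_pos: [505.6, -211.2, 81.4]
orientation: [-1.915, -2.49, 0.0]
ft_force: [-0.1, -0.6, -5.8]
width: 19.8
grasp_force: 30.0
```

play_rows(dp=[[0, 0, -0.7], [0, 0, -0.7], [0, 0, 0], [0, 0, 0]], yaw=[0, 0, 0, 0])

```text
t: 8.63
ee_pos: [505.8, -211.2, 80.2]
orientation: [1.915, 2.49, 0.0]
ft_force: [1.5, 0.7, -5.3]
width: 20.3
grasp_force: 30.0
```

play_rows(dp=[[0, 0, -0.7], [0, 0, -0.7], [0, 0, 0], [0, 0, 0]], yaw=[0, 0, 0, 0])

```text
t: 8.97
ee_pos: [506.2, -211.1, 79.0]
orientation: [1.915, 2.49, 0.001]
ft_force: [2.2, 4.4, -0.5]
width: 19.9
grasp_force: 30.0
```

play_rows(dp=[[0.2, 0.5, 0], [0.2, 0.4, 0], [0, 0, 0], [0, 0, 0]], yaw=[0, 0, 0, 0])

```text
t: 9.3
ee_pos: [506.2, -210.5, 78.6]
orientation: [1.915, 2.49, 0.0]
ft_force: [1.4, 1.8, -3.6]
width: 19.7
grasp_force: 30.0
```

play_rows(dp=[[0, 0, -0.6], [0, 0, -0.6], [0, 0, 0], [0, 0, 0]], yaw=[0, 0, 0, 0])

```text
t: 9.63
ee_pos: [506.3, -210.2, 77.4]
orientation: [1.915, 2.49, 0.001]
ft_force: [3.8, 4.3, -3.8]
width: 19.5
grasp_force: 30.0
```

play_rows(dp=[[0.3, 0.4, 0], [0.3, 0.3, 0], [0, 0, -0.5], [0, 0, -0.5], [0, 0, 0], [0, 0, 0]], yaw=[0, 0, 0, 0, 0, 0])

```text
t: 10.13
ee_pos: [506.4, -209.7, 76.2]
orientation: [-1.915, -2.49, 0.0]
ft_force: [0.8, 1.9, -7.0]
width: 19.7
grasp_force: 30.0
```

play_rows(dp=[[0.1, 0.2, -0.8], [0, 0, -0.8], [0, 0, -0.8], [0, 0, 0], [0, 0, 0]], yaw=[0, 0, 0, 0, 0])

```text
t: 10.55
ee_pos: [506.5, -209.5, 73.9]
orientation: [-1.915, -2.49, 0.0]
ft_force: [-0.4, 0.1, -6.2]
width: 20.1
grasp_force: 30.0
```

play_rows(dp=[[0, 0, -0.9], [0, 0, -0.9], [0, 0, -0.9], [0, 0, -0.9], [0, 0, -0.7], [0, 0, 0], [0, 0, 0]], yaw=[0, 0, 0, 0, 0, 0, 0])

```text
t: 11.13
ee_pos: [506.7, -209.5, 69.7]
orientation: [-1.915, -2.49, 0.0]
ft_force: [-0.1, 0.4, -6.5]
width: 20.0
grasp_force: 30.0
```

play_rows(dp=[[0, 0, -0.5], [0, 0, -0.5], [0, 0, -0.3], [0, 0, 0], [0, 0, 0]], yaw=[0, 0, 0, 0, 0])

```text
t: 11.55
ee_pos: [506.8, -209.5, 68.7]
orientation: [1.915, 2.49, -0.0]
ft_force: [-0.4, 0.2, -2.2]
width: 20.0
grasp_force: 30.0
```

play_rows(dp=[[0, 0, -0.2], [0, 0, 0], [0, 0, 0]], yaw=[0, 0, 0])

```text
t: 11.8
ee_pos: [506.9, -209.5, 68.7]
orientation: [1.915, 2.49, 0.0]
ft_force: [-2.6, 0.9, 4.7]
width: 20.0
grasp_force: 30.0
```

play_rows(dp=[[0, 0, 0], [0, 0, 0], [0, 0, 0], [0, 0, 0], [0, 0, 0], [0, 0, 0], [0, 0, 0]], yaw=[0, 0, 0, 0, 0, 0, 0], gripper=0)

```text
t: 12.38
ee_pos: [506.8, -209.5, 68.2]
orientation: [1.915, 2.49, 0.0]
ft_force: [0.8, 0.0, 0.1]
width: 63.2
grasp_force: 0.0
```

play_rows(dp=[[0, 0, 5], [0, 0, 15], [0, 0, 30], [0, 0, 40], [0, 0, 35], [0, 0, 0]], yaw=[0, 0, 0, 0, 0, 0])

```text
t: 12.88
ee_pos: [510.6, -211.1, 200.4]
orientation: [1.908, 2.482, 0.004]
ft_force: [0.9, -0.3, 0.8]
width: 88.1
grasp_force: 0.0
```

```bash
python3 - <<'E'
from h import *
o=ctrl.get_obs();print(np.array(o['ee_pos']).round(1),o['width'],o['t'])
for n in ['wrist','side','top']:
    p=grab(n);C=cloud(p);P,_=sel(C,506,-210,125,40,65);print(n,disc(P),len(P)); A=np.c_[P[:,:2]-[506,-210],np.ones(len(P))];print('plane',np.linalg.lstsq(A,P[:,2],rcond=None)[0].round(4))
    P,_=sel(C,506,-210,60,98,115);print('grip',rect(P) if len(P) else '',len(P))
E
```

```text
[ 510.6 -211.1  200.4] 88.0940784172507 12.8833
wrist (array([ 506.9, -209.9]), 109.8) 45225
plane [2.00000e-04 7.00000e-04 5.15762e+01]
grip ((506.4773254394531, -209.85862731933594), (19.7634220123291, 59.5537223815918), 15.168455123901367) 2082
side (array([ 505.1, -211.8]), 112.3) 2147
plane [ 6.90000e-03 -1.33000e-02  5.34611e+01]
grip ((505.27203369140625, -208.34544372558594), (19.565874099731445, 64.12481689453125), 14.872699737548828) 79
top (array([ 506.5, -195.2]), 106.6) 2299
plane [-1.20000e-03 -8.80000e-03  5.13523e+01]
grip ((501.1990661621094, -183.7090606689453), (7.035788059234619, 15.306694984436035), 72.55840301513672) 17
```

play_rows(dp=[[10, 15, 0], [15, 23, 0], [15, 23, 0], [15, 23, 0], [15, 23, 0], [15, 23, 0], [15, 23, 0], [15, 23, 0]], yaw=[-7, -7, -7, -7, -7, -7, -7, -7])

```text
t: 13.7
ee_pos: [621.0, -32.2, 190.9]
orientation: [-2.862, -1.29, 0.006]
ft_force: [-0.4, -0.4, -0.8]
width: 87.5
grasp_force: 0.0
```

play_rows(dp=[[15, 23, 0], [15, 23, 0], [15, 20, 0], [5, 7, 0], [0, 0, 0], [0, 0, 0]], yaw=[-7, -7, -7, -7, -6, 0])

```text
t: 14.2
ee_pos: [670.8, 40.3, 190.6]
orientation: [-3.115, -0.403, 0.006]
ft_force: [0.3, -0.3, -0.3]
width: 87.8
grasp_force: 0.0
```

```bash
python3 - <<'E'
from h import *
o=ctrl.get_obs();M=R.from_rotvec(o['orientation']).as_matrix()
print(o['t'],np.array(o['ee_pos']).round(1),'tool y ang',np.degrees(np.arctan2(M[1,1],M[0,1])),np.array(o['qpos']).round(2))
p=grab('wrist');save(p,'pics/w3.png');C=cloud(p)
P,_=sel(C,670,38,60,88,115);print('lid',disc(P),np.median(P[:,2]),len(P))
P,m=sel(C,670,38,60,40,115);print('mean rgb',p['pixels'][m].mean(0))
E
```

```text
14.2 [670.8  40.3 190.6] tool y ang -75.26016683300011 [ 0.04  0.53  1.54 -0.    1.08  1.36]
lid (array([673.8,  39. ]), 26.5) 97.56031958382019 4101
mean rgb [119.21404213 128.75346038 125.68385155]
```

View pics/w3.png

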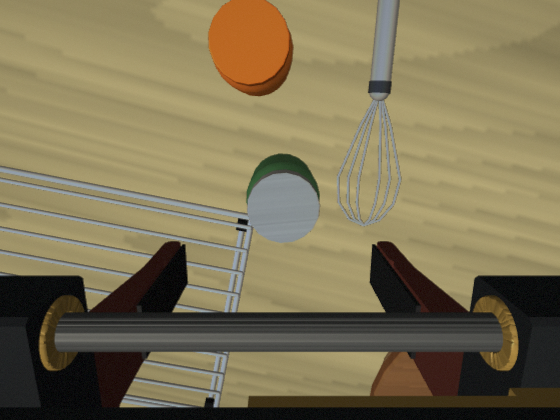

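The view shows the green jar (lid centre about (284,207)), rack corner at (243,222), whisk loops around (368,170), red jar at (250,45). Fingers pass above the rack and whisk at TCP z 34.

play_rows(dp=[[1.5, -2, -30], [0, 0, -40], [0, 0, -35], [0, 0, -25], [0, 0, -15], [0, 0, -8], [0, 0, 0], [0, 0, 0]], yaw=[0, 0, 0, 0, 0, 0, 0, 0])

```text
t: 14.92
ee_pos: [673.8, 37.3, 40.9]
orientation: [3.115, 0.408, 0.001]
ft_force: [-0.3, -0.4, 0.2]
width: 87.8
grasp_force: 0.0
```

play_rows(dp=[[-1, 0.5, -5], [0, 0, -2], [0, 0, 0]], yaw=[0, 0, 0])

```text
t: 15.17
ee_pos: [672.6, 38.1, 34.0]
orientation: [3.115, 0.407, 0.002]
ft_force: [-0.4, 0.3, 0.2]
width: 87.7
grasp_force: 0.0
```

play_rows(dp=[[0, 0, 0], [0, 0, 0], [0, 0, 0], [0, 0, 0], [0, 0, 0], [0, 0, 0], [0, 0, 0], [0, 0, 0]], yaw=[0, 0, 0, 0, 0, 0, 0, 0], gripper=1)

```text
t: 15.83
ee_pos: [672.5, 38.0, 33.5]
orientation: [3.115, 0.407, 0.001]
ft_force: [-1.6, -1.3, 2.7]
width: 59.8
grasp_force: 30.0
```

play_rows(dp=[[0, 0, 4], [0, 0, 8], [0, 0, 15], [0, 0, 25], [0, 0, 30], [0, 0, 25], [0, 0, 8], [0, 0, 0]], yaw=[0, 0, 0, 0, 0, 0, 0, 0])

```text
t: 16.5
ee_pos: [674.2, 38.2, 152.0]
orientation: [3.115, 0.407, 0.009]
ft_force: [0.6, 0.6, -2.6]
width: 59.5
grasp_force: 30.0
```

```bash
python3 - <<'E'
from h import *
o=ctrl.get_obs();print(np.array(o['ee_pos']).round(1),o['ft_force'],o['moment'],o['width'])
x,y,z=o['ee_pos']
p=grab('wrist');C=cloud(p);P,_=sel(C,x,y,45,z+58,z+70);print('lid',disc(P),len(P),np.median(P[:,2]))
A=np.c_[P[:,:2]-[x,y],np.ones(len(P))];print('plane',np.linalg.lstsq(A,P[:,2],rcond=None)[0].round(4))
E
```

```text
[674.2  38.2 152. ] [ 0.57261889  0.61591284 -2.62044215] [ 0.0119819  -0.00862124 -0.04422288] 59.475308959745135
lid (array([684.3,  42. ]), 41.2) 14571 216.01444893422575
plane [-1.990000e-02 -5.100000e-03  2.158786e+02]
```

play_rows(dp=[[-5, -10, 0], [-10, -20, 0], [-14, -29, 0], [-16, -33, 0], [-16, -33, 0], [-16, -33, 0], [-14, -29, 0], [-12, -24, 0]], yaw=[0, 0, 0, 0, 0, 0, 0, 0])

```text
t: 17.22
ee_pos: [566.0, -174.9, 146.1]
orientation: [-3.114, -0.405, 0.006]
ft_force: [0.5, -0.3, -3.1]
width: 59.4
grasp_force: 30.0
```

play_rows(dp=[[-8, -16, 0], [-3, -7, -10], [0, 0, -15], [0, 0, -15], [0, 0, -10], [0, 0, 0], [0, 0, 0], [0, 0, 0]], yaw=[0, 0, 0, 0, 0, 0, 0, 0])

```text
t: 17.88
ee_pos: [558.5, -195.7, 98.2]
orientation: [-3.115, -0.408, 0.0]
ft_force: [-0.2, -0.3, -1.1]
width: 59.1
grasp_force: 30.0
```

```bash
python3 - <<'E'
from h import *
o=ctrl.get_obs();M=R.from_rotvec(o['orientation']).as_matrix();print(o['t'],np.array(o['ee_pos']).round(1),o['ft_force'],o['width'],M[:,2].round(4),np.degrees(np.arctan2(M[1,1],M[0,1])))
x,y,z=o['ee_pos']
p=grab('side');C=cloud(p);P,_=sel(C,506,-210,60,95,108);print('grip',rect(P),len(P))
save(p,'pics/s4.png')
p=grab('wrist');save(p,'pics/w4.png')
E
```

```text
17.8833 [ 558.5 -195.7   98.2] [-0.16694317 -0.27740738 -1.10183046] 59.0938673090191 [-1.e-04  1.e-04 -1.e+00] -75.09021532003908
grip ((521.8709106445312, -201.56973266601562), (55.82769012451172, 68.7922134399414), 16.335906982421875) 113
```

View pics/s4.png

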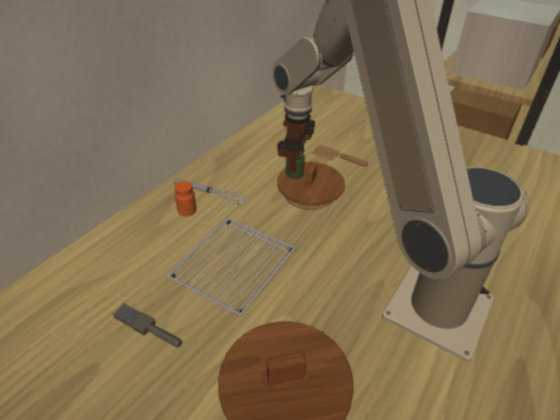

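The side view shows the jar held above the platter beside the grip, with the rack and the rest in place. I lower it gently.

play_rows(dp=[[0, 0, -4], [0, 0, -3], [0, 0, -2], [0, 0, -1], [0, 0, -0.7], [0, 0, 0], [0, 0, 0]], yaw=[0, 0, 0, 0, 0, 0, 0])

```text
t: 18.57
ee_pos: [558.3, -196.0, 87.6]
orientation: [-3.115, -0.407, 0.0]
ft_force: [-0.3, -0.0, -2.6]
width: 59.6
grasp_force: 30.0
```

play_rows(dp=[[0, 0, -0.5], [0, 0, -0.5], [0, 0, 0], [0, 0, 0]], yaw=[0, 0, 0, 0])

```text
t: 18.9
ee_pos: [558.3, -196.0, 86.6]
orientation: [-3.115, -0.407, 0.0]
ft_force: [0.6, 0.3, -2.6]
width: 59.4
grasp_force: 30.0
```

play_rows(dp=[[0, 0, -0.4], [0, 0, -0.3], [0, 0, 0], [0, 0, 0]], yaw=[0, 0, 0, 0])

```text
t: 19.23
ee_pos: [558.3, -196.0, 85.9]
orientation: [-3.115, -0.407, 0.0]
ft_force: [0.1, -0.7, -2.4]
width: 59.1
grasp_force: 30.0
```

play_rows(dp=[[0, 0, -0.3], [0, 0, 0], [0, 0, 0]], yaw=[0, 0, 0])

```text
t: 19.48
ee_pos: [558.3, -196.0, 85.6]
orientation: [-3.115, -0.407, 0.0]
ft_force: [-0.1, 0.9, -2.3]
width: 59.6
grasp_force: 30.0
```

play_rows(dp=[[0, 0, -0.3], [0, 0, 0], [0, 0, 0]], yaw=[0, 0, 0])

```text
t: 19.73
ee_pos: [558.4, -196.0, 85.4]
orientation: [3.115, 0.407, 0.0]
ft_force: [0.3, 0.1, -1.2]
width: 59.5
grasp_force: 30.0
```

play_rows(dp=[[0, 0, -0.2], [0, 0, 0], [0, 0, 0]], yaw=[0, 0, 0])

```text
t: 19.98
ee_pos: [558.4, -196.0, 85.3]
orientation: [3.115, 0.407, 0.0]
ft_force: [0.2, 0.6, 2.1]
width: 59.4
grasp_force: 30.0
```

play_rows(dp=[[0, 0, 0], [0, 0, 0], [0, 0, 0], [0, 0, 0], [0, 0, 0]], yaw=[0, 0, 0, 0, 0], gripper=0)

```text
t: 20.4
ee_pos: [558.3, -196.0, 85.0]
orientation: [3.115, 0.407, -0.0]
ft_force: [-0.1, -0.7, 1.1]
width: 86.6
grasp_force: 0.0
```

play_rows(dp=[[0, 0, 5], [0, 0, 15], [0, 0, 30], [0, 0, 40], [0, 0, 40], [0, 0, 20], [0, 0, 0], [0, 0, 0]], yaw=[0, 0, 0, 0, 0, 0, 0, 0])

```text
t: 21.07
ee_pos: [558.9, -196.2, 236.7]
orientation: [3.114, 0.406, 0.004]
ft_force: [0.5, 0.1, 0.7]
width: 87.6
grasp_force: 0.0
```

```bash
python3 - <<'E'
from h import *
p=grab('wrist');save(p,'pics/w5.png');C=cloud(p);o=ctrl.get_obs();print(o['t'],o['ee_pos'],o['width'])
def pl(P): A=np.c_[P[:,:2]-P[:,:2].mean(0),np.ones(len(P))];return np.linalg.lstsq(A,P[:,2],rcond=None)[0].round(4)
P,_=sel(C,506,-210,125,45,58);print('plat',disc(P),len(P),pl(P))
P,_=sel(C,558,-196,45,140,160);print('lid',disc(P),pl(P))
p=grab('side');C=cloud(p)
P,_=sel(C,500,180,210,12,30);print('rack',rect(P))
E
```

```text
21.1167 [ 557.92002656 -195.83105786  234.97201514] 87.6181626328336
plat (array([ 507. , -210.5]), 109.8) 24635 [-2.60000e-03  7.00000e-04  5.15092e+01]
lid (array([ 559.6, -194.8]), 26.7) [-1.740000e-02 -3.700000e-03  1.493587e+02]
rack ((512.485107421875, 182.42056274414062), (242.04159545898438, 271.4576721191406), 3.2213587760925293)
```

View pics/w5.png

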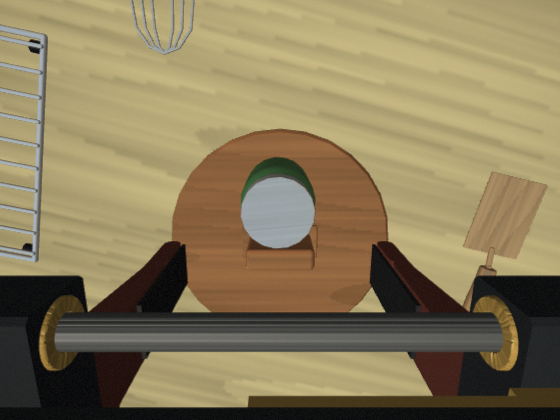

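The jar stands upright on the level platter, lid at about (278,212), just beside the grip at (280,250).

```bash
python3 -c "
from workcell import ticket; print(ticket.close_job())"
```

```text
the job is handed in; nothing more can be done
None
```

The platter is back on its foot with the spindle fully home, the green jar stands upright on it beside the grip, and the job is handed in at about 21 s; the rack and other items were left where they lay.

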